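# Eject the spent water-filter cartridge

### The job

Take the spent cartridge (orange cap) out of the kitchen water filter: press the red lever on its side of the filter all the way down to its stop, gently, so that the cartridge rises from its well, then lift it out, stand it upright in the middle of the steel dish and let go. Leave the blue-capped cartridge seated, and do not shift the dish or the mug.

Things in the scene. Friction and masses are not known exactly. Their poses are not given: they have to be found in the camera images.
- block: White filter housing, fixed: 100 (x) x 190 (y) x 131 (z) mm, leaning 0.3 rad (17 deg) towards the robot: its z axis, tilted towards its -x front, is the axis of both wells; y runs level. Origin: centre of its underside, 30 mm above the counter. Wells: 59 mm bore, at x = 0, y = +46 and -46, open at z = 131, ledge at z = 40. Over 50 N on housing or levers does damage.
- press_left (a point): Rough place of the red pad of the lever serving the y = +46 well: x = 0, y = 184, z = 83 mm in the block's frame, a point fixed to the housing. The pad (45 x 36 x 8 mm) is the outer end of a rocker pivoted at y = 106, z = 45; pushed along the block's -z it lifts the cartridge. Pad arms are clamped at any angle: the pad's top starts anywhere from z = 69 to 97, unlisted; find it by touch.
- press_right (a point): The same for the lever of the y = -46 well: x = 0, y = -184, z = 83 mm. A pad goes 51 to 57 mm down to a rigid stop, so the stop lies anywhere from z = 15 to 43: feel for it. The pad's centre keeps within 10 mm of that y. The first 9 to 15 mm are free of the cartridge; moving takes 3 to 8 N throughout. The lever stays where it is left and holds the cartridge up.
- spent: Spent cartridge: upright cylinder 56 mm in diameter, 90 mm long, amber body, top 25 mm an orange cap (white dot on top), 0.18 to 0.35 kg. Origin: centre of its underside; z along its axis to the cap. Loose in one of the two wells (either one), seated on the ledge, its cap 1 mm below the top face, beyond a grip. A full press of its lever raises it by 30 mm.
- fresh: Fresh cartridge, same size, white body and blue cap, 0.25 kg, seated in the other well; it is to stay there. Origin: centre of its underside; z along its axis to the cap.
- dish: Round steel dish lying loose on the counter, to the left or right of the filter: outer diameter 136 mm, flat floor 6 mm above the counter and about 114 mm across, rim 16 mm high. 0.4 kg. Origin: centre of its underside, z up.
- mug: Blue mug, 80 mm in diameter, 90 mm tall, with a handle, standing on the other side of the filter from the dish; a bystander. Origin: centre of its underside, z up.
There are look-alikes about, which are no part of the job. There is more than one size of the spent; the one meant has the size given above.

How it is judged:
By the outcome, as a careful person would: the job done as asked, in the order asked, and still so for the second after the job is handed in, with the robot touching nothing.
It also fails if it takes over 48 s, if anything falls off the work surface, if the arm or the gripper's body presses on something with over 40 N, if the wrist force passes 120 N, or if a joint passes its speed limit or range.

### The arm

A 6-joint arm with a two-finger parallel gripper is mounted at the origin on the work surface. World frame = base frame: x ahead of the robot, y to its left, z up, the work surface at z = 0. Lengths are in m, angles in rad, forces in N, time in s.
With the tool pointing down it reaches from about 0.375 to 0.9 m from the base axis. Payload 3.1 kg.
Tool frame: the origin (TCP) lies at the very end of the fingers, on their centre line; the grasp point (between the pads) lies 19 mm behind it; z points along the fingers, y is the line along which they close (so a half turn about z gives the same grasp; the last joint's range is limited). The gripper opens to 87 mm and grips with 3 to 60 N. Pads are 19 mm wide; open, the fingers measure 117 mm over their backs; the gripper's body (75 mm by 190 mm) begins 51 mm behind the grasp point.
Start: joints at [0.929, 0.527, 1.433, -0, 1.181, -0.178], TCP at [0.279, 0.559, 0.223] pointing down, gripper open.
Joint ranges: [-3.08, 3.08], [-0.75, 2.2], [0.22, 2.44], [-1.43, 4.57], [0, 2.65], [-2.85, 2.85]. Speed limits (rad/s): [2.79, 2.79, 3.14, 3.14, 3.14, 3.14].

### API

Orientations are given as a unit quaternion [x, y, z, w].
In Python, from rig import robot gives the robot as it stands. The module is installed in compiled form; this text tells all that it offers.
- The arm moves only by the tool play_rows, never from a script. Its argument "steps" is one flat list of numbers, 5 for each row, row after row: the opening, from -1 (shut) to 1 (fully open), then the shift along the tool's x, y, z as a fraction of full scale, then the turn about the tool's z as a fraction of full scale. In form: [claw, tx, ty, tz, twist, claw, tx, ty, tz, twist, ...]. A call has exactly 10 rows; each row shifts and turns the commanded pose from where the row before left it, along the tool's axes as they then stand; what a row does not reach is not made up. Full scale, the value 1, is 0.03 m for a shift and 0.1 rad for a turn. A row lasts 1/10 s, in which the tool goes at most 50 mm and 8.59 degrees, less where a joint would pass 70% of its speed; a pose out of reach is approached as far as the arm can. A call with a number of a shift or a turn outside -1 to 1 is refused whole. A call with a gripper value outside its range is refused whole. The fingers move at their own pace and stop on an object; "grip_force" is the grip in N (left out, the last holds). Time passes only in rows, so rows that do not move let the fingers close, or fill a call up. It gives the time, the measured TCP pose, the force, the opening and the grip force at its end, in the units of the state.
- robot.get_obs(): the state, without advancing time (a new reading comes with each control period).
- robot.camera(name): name is "scene" or "top"; returns a dict with "image" (480x640x3 uint8, red, green, blue), "mtx" (3x3 intrinsics, pixels), "rvec" (rotation vector, rad) and "tvec" (3), from world to camera coordinates, as OpenCV has them. Camera axes: x right, y down, z forward; pixel columns grow to the right and rows downward; lengths in m; the calibration is good to about 2 mm. A picture is of the moment at which its call begins. There is no depth.
- robot.hand_in(): hands the job in; it is judged then, once.
The state is a dict: "time": time; "q": joint angles; "joint_velocities": joint speeds; "joint_torque": joint torques, N m; "position": TCP position; "tool_rot": TCP orientation; "ft_force": force on the tool from outside, world axes, zero at the start; "moment": the same for the moment, N m; "grip_width": finger opening in m; "grip_force": force on a finger pad.
Only numpy, scipy, OpenCV 4.12 (cv2) and the standard library are available. Lean on these libraries where they do the work, as an engineer would, in place of code of your own. Each camera call takes 0.05 s, during which the arm holds its last target. There are 200 camera calls.

## Working session

There is one attempt and no reset: what is moved stays moved. The work goes in short steps, Python scripts to look and compute and a tool call to move; the robot and the scene stay as the last step left them, time stands still between calls to the robot, and variables do not carry over. Pictures are saved under pics/ and viewed, at most 10 in all, crops included, and the job is handed in when it is done.

Besides the shell and the picture viewer there is one more tool, called as name(argument=value, ...) on one line, values as JSON. play_rows: Moves the arm, as the interface text tells. Shift numbers are shares of 0.03 m and turn numbers shares of 0.1 rad, none past 1 either way. Its arguments: {"type":"object","properties":{"steps":{"type":"array"},"grip_force":{"type":"number"}},"required":["steps"]}

```bash
mkdir -p pics
python3 - <<'E'
from rig import robot
import cv2,numpy as np
for n in("scene","top"):
    c=robot.camera(n);cv2.imwrite(f"pics/{n}0.png",c["image"][:,:,::-1])
    np.savez(f"{n}0.npz",**c)
    R=cv2.Rodrigues(c["rvec"])[0];print(n,c["mtx"].tolist(),(-R.T@np.ravel(c["tvec"])).round(3),R.round(2).tolist())
o=robot.get_obs();print(o)
E
```

```text
scene [[467.77674668832844, 0.0, 323.35559767861156], [0.0, 467.77674668832844, 234.46045299077713], [0.0, 0.0, 1.0]] [0.885 0.229 0.897] [[-0.54, 0.84, 0.0], [0.73, 0.47, -0.49], [-0.42, -0.27, -0.87]]
top [[515.980261945535, 0.0, 326.2385950061856], [0.0, 515.980261945535, 252.54186113513924], [0.0, 0.0, 1.0]] [2.850e-01 1.000e-03 1.192e+00] [[-0.03, -1.0, -0.0], [-0.98, 0.03, -0.21], [0.21, -0.01, -0.98]]
{'time': 0.1, 'q': array([ 9.29511863e-01,  5.28343602e-01,  1.43377540e+00, -5.45844031e-07,
        1.18142138e+00, -1.78520952e-01]), 'joint_velocities': array([-0.00065607, -0.00199069, -0.00156991, -0.00059019,  0.00018835,
        0.00201015]), 'joint_torque': array([ 2.59441840e-04, -4.40982842e+01, -1.77152646e+01,  6.36080280e-02,
        5.33495634e-02, -3.53501889e-05]), 'position': array([0.27859537, 0.55872958, 0.2216873 ]), 'tool_rot': array([ 2.29322465e-01,  9.73350019e-01, -8.93288614e-04, -3.87872594e-04]), 'ft_force': array([0.03837882, 0.49335158, 0.04366127]), 'moment': array([ 0.04891842, -0.01494278,  0.01251176]), 'grip_force': 0.0, 'grip_width': 0.08722849651480574}
```

View pics/scene0.png

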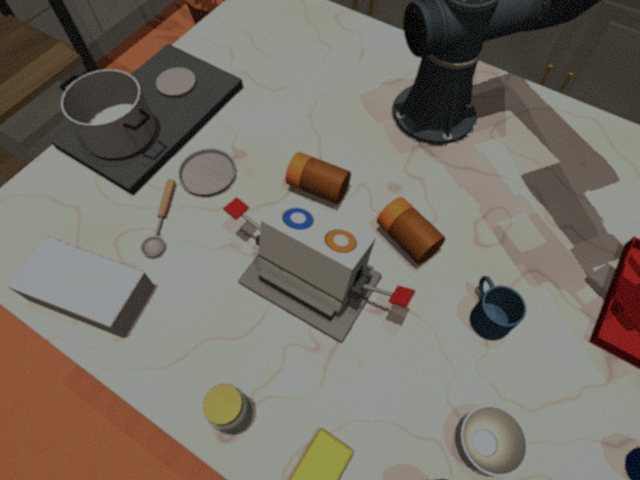

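View pics/top0.png

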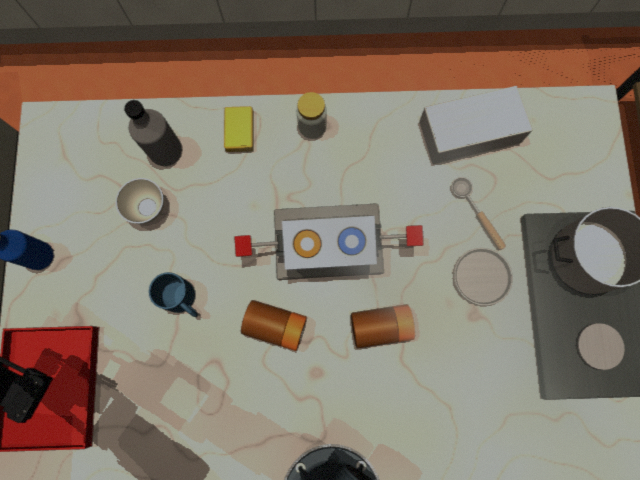

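The top view shows the filter at about (330,243). The orange ring is in its left (+y) well at (307,243), the blue ring at (351,241), and the red pads at (243,246) and (415,236). The dish is at (482,277) and the mug at (172,292).

Spent candidates are the cartridge in the well at (307,243) and the two lying on the counter at (274,325) and (382,326). The one meant is loose in a well, so (307,243) fits and the two lying loose are look-alikes. I'll measure and confirm in a crop.

```bash
cat > h.py <<'E'
import cv2,numpy as np
from rig import robot
def P(c): 
    R=cv2.Rodrigues(c["rvec"])[0];return R,np.ravel(c["tvec"])
def ray(c,uv):
    R,t=P(c);d=R.T@np.linalg.solve(c["mtx"],[uv[0],uv[1],1.]);return -R.T@t,d
def onz(c,uv,z):
    o,d=ray(c,uv);return o+d*(z-o[2])/d[2]
def tri(*cu):
    A=[];b=[]
    for c,uv in cu:
        o,d=ray(c,uv);d=d/np.linalg.norm(d);M=np.eye(3)-np.outer(d,d);A.append(M);b.append(M@o)
    x=np.linalg.lstsq(np.vstack(A),np.hstack(b),rcond=None)[0]
    return x,[np.linalg.norm(a@x-q) for a,q in zip(A,b)]
def proj(c,p): return cv2.projectPoints(np.float64([p]),c["rvec"],c["tvec"],c["mtx"],None)[0].ravel()
def blob(img,lo,hi,box):
    x0,y0,x1,y1=box;h=cv2.cvtColor(img[y0:y1,x0:x1],cv2.COLOR_RGB2HSV)
    m=cv2.inRange(h,np.array(lo),np.array(hi))
    cs=cv2.findContours(m,cv2.RETR_EXTERNAL,cv2.CHAIN_APPROX_NONE)[0]
    k=max(cs,key=cv2.contourArea);k=cv2.convexHull(k)+np.array([x0,y0])
    return k
def cen(k):
    m=cv2.moments(k);return m["m10"]/m["m00"],m["m01"]/m["m00"],m["m00"]
E
python3 - <<'E'
from h import *
S=dict(np.load("scene0.npz"));T=dict(np.load("top0.npz"))
red=((0,150,90),(6,255,255));org=((9,130,90),(24,255,255));blu=((100,100,60),(125,255,255))
for n,(lo,hi),bs,bt in(("org",org,(320,222,362,258),(288,225,328,262)),("blu",blu,(275,200,322,235),(330,222,373,260)),
  ("padL",red,(380,275,420,310),(225,228,262,265)),("padR",red,(215,190,255,225),(400,220,432,255))):
    a=cen(blob(S["image"],lo,hi,bs));b=cen(blob(T["image"],lo,hi,bt))
    x,e=tri((S,a[:2]),(T,b[:2]));print(n,np.round(a,1),np.round(b,1),x.round(4),np.round(e,4))
a=cv2.resize(S["image"][180:320,210:430],None,fx=2.5,fy=2.5);b=cv2.resize(T["image"][190:360,225:505],None,fx=2,fy=2)
w=max(a.shape[1],b.shape[1]);pad=lambda i:cv2.copyMakeBorder(i,0,0,0,w-i.shape[1],0)
o=np.vstack([pad(a),pad(b)])[:,:,::-1];o=cv2.resize(o,None,fx=.85,fy=.85);print(o.shape);cv2.imwrite("pics/crop1.png",cv2.convertScaleAbs(o,alpha=1.4))
E
```

```text
org [340.3 240.7 471.5] [306.7 243.2 541. ] [0.5257 0.0353 0.1563] [0. 0.]
blu [297.5 218.4 435. ] [351.1 240.7 475.5] [ 0.5283 -0.0562  0.1562] [0.0001 0.0001]
padL [401.3 296.2 298.5] [242.9 245.6 289. ] [0.5374 0.1751 0.1024] [0.0002 0.0002]
padR [235.8 207.9 250.5] [414.1 235.6 267.5] [ 0.5484 -0.1966  0.101 ] [0.0001 0.0001]
(586, 476, 3)
```

View pics/crop1.png

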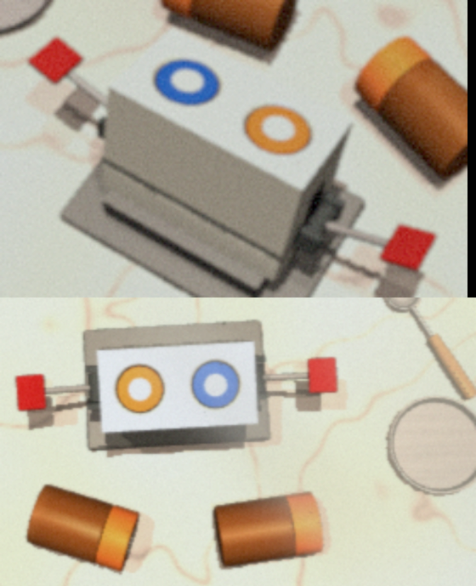

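The crop confirms it: the orange cap sits flush in the +y well, served by press_left (the pad at (243,246) in the top view). The other two orange-capped bodies lie on the counter. I'll now turn the tool with the fingers shut, then go above the left pad.

play_rows(steps=[-1, 0, 0, 0, 1, -1, 0, 0, 0, 1, -1, 0, 0, 0, 1, -1, 0, 0, 0, 1, -1, 0, 0, 0, 1, -1, 0, 0, 0, 1, -1, 0, 0, 0, 1, -1, 0, 0, 0, 1, -1, 0, 0, 0, 1, -1, 0, 0, 0, 0.8], grip_force=20)

```text
time: 1.1
position: [0.2787, 0.5589, 0.2219]
tool_rot: [0.662, 0.75, -0.001, 0.0]
ft_force: [-0.2, -0.0, -0.6]
grip_width: 0.0151
grip_force: 0.0
```

Run:
```python
from h import *
S=dict(np.load("scene0.npz"));T=dict(np.load("top0.npz"))
# dish: edge contour ellipse in top; project rim
for c,b in((T,(440,235,525,318)),(S,(165,135,250,210))):
    x0,y0,x1,y1=b;g=cv2.GaussianBlur(cv2.cvtColor(c["image"],cv2.COLOR_RGB2LAB)[y0:y1,x0:x1],(3,3),0)
    sat=g[:,:,0]
    e=cv2.Canny(sat,30,80)
    ks=cv2.findContours(e,cv2.RETR_EXTERNAL,cv2.CHAIN_APPROX_NONE)[0]
    for k in sorted(ks,key=lambda k:-len(cv2.convexHull(k)))[:6]:
        h=cv2.convexHull(k)
        if cv2.contourArea(h)<800: continue
        el=cv2.fitEllipse(h);p=np.array(el[0])+[x0,y0];print(p.round(1),np.round(el[1],1),onz(c,p,.012).round(4))
```

```text
[481.2 277.3] [58.6 61. ] [ 0.4661 -0.3613  0.012 ]
[207.2 172.9] [48.6 59.9] [ 0.4698 -0.3608  0.012 ]
```

play_rows(steps=[-1, 0, 0, 0, 1, -1, -0.7, 0.4, 0, 0, -1, -0.7, 0.4, 0, 0, -1, -0.7, 0.4, 0, 0, -1, -0.7, 0.4, 0, 0, -1, -0.7, 0.4, 0, 0, -1, -0.7, 0.4, 0, 0, -1, -0.7, 0.4, 0, 0, -1, -0.7, 0.4, 0, 0, -1, -0.7, 0.4, 0, 0])

```text
time: 2.1
position: [0.3924, 0.3723, 0.2222]
tool_rot: [0.697, 0.717, -0.0, -0.0]
ft_force: [0.4, -1.0, 0.1]
grip_width: 0.0006
grip_force: 0.0
```

play_rows(steps=[-1, -0.73, 0.46, 0, 0, -1, -0.73, 0.46, 0, 0, -1, -0.73, 0.46, 0, 0, -1, -0.73, 0.46, 0, 0, -1, -0.73, 0.46, 0.5, 0, -1, -0.73, 0.46, 0.5, 0, -1, -0.73, 0.46, 0.5, 0, -1, -0.73, 0.46, 0.5, 0, -1, -0.73, 0.46, 0.5, 0, -1, 0, 0, 0.5, 0])

```text
time: 3.1
position: [0.5243, 0.1773, 0.1318]
tool_rot: [0.698, 0.716, 0.0, 0.001]
ft_force: [0.3, 0.5, -0.3]
grip_width: 0.0004
grip_force: 0.0
```

play_rows(steps=[-1, 0, 0, 0, 0, -1, 0, 0, 0, 0, -1, 0, 0, 0, 0, -1, 0, 0, 0, 0, -1, 0, 0, 0.05, 0, -1, 0, 0, 0.05, 0, -1, 0, 0, 0.05, 0, -1, 0, 0, 0, 0, -1, 0, 0, 0, 0, -1, 0, 0, 0, 0])

```text
time: 4.1
position: [0.5219, 0.1798, 0.128]
tool_rot: [0.697, 0.717, -0.0, -0.0]
ft_force: [0.1, 0.3, 0.7]
grip_width: 0.0005
grip_force: 0.0
```

play_rows(steps=[-1, 0, 0.02, 0.064, 0, -1, 0, 0.02, 0.064, 0, -1, 0, 0.02, 0.064, 0, -1, 0, 0.02, 0.064, 0, -1, 0, 0.02, 0.064, 0, -1, 0, 0.02, 0.064, 0, -1, 0, 0.02, 0.064, 0, -1, 0, 0.02, 0.064, 0, -1, 0, 0, 0, 0, -1, 0, 0, 0, 0])

```text
time: 5.1
position: [0.5267, 0.1799, 0.1126]
tool_rot: [0.697, 0.717, -0.0, -0.0]
ft_force: [-0.3, 0.6, -0.3]
grip_width: 0.0004
grip_force: 0.0
```

play_rows(steps=[-1, 0, 0.01, 0.03, 0, -1, 0, 0.01, 0.03, 0, -1, 0, 0.01, 0.03, 0, -1, 0, 0.01, 0.03, 0, -1, 0, 0.01, 0.03, 0, -1, 0, 0.01, 0.03, 0, -1, 0, 0, 0, 0, -1, 0, 0, 0, 0, -1, 0, 0, 0, 0, -1, 0, 0, 0, 0])

```text
time: 6.1
position: [0.5284, 0.1804, 0.1076]
tool_rot: [0.697, 0.717, 0.0, -0.0]
ft_force: [-1.3, 2.0, 5.5]
grip_width: 0.0006
grip_force: 2.5
```

play_rows(steps=[-1, 0, 0.02, 0.064, 0, -1, 0, 0.02, 0.064, 0, -1, 0, 0.02, 0.064, 0, -1, 0, 0.02, 0.064, 0, -1, 0, 0.02, 0.064, 0, -1, 0, 0.02, 0.064, 0, -1, 0, 0.02, 0.064, 0, -1, 0, 0.02, 0.064, 0, -1, 0, 0.02, 0.064, 0, -1, 0, 0.02, 0.064, 0])

```text
time: 7.1
position: [0.5344, 0.1814, 0.0886]
tool_rot: [0.697, 0.717, 0.001, -0.001]
ft_force: [-2.6, 3.5, 6.5]
grip_width: 0.0008
grip_force: 3.2
```

play_rows(steps=[-1, 0, 0.02, 0.064, 0, -1, 0, 0.02, 0.064, 0, -1, 0, 0.02, 0.064, 0, -1, 0, 0.02, 0.064, 0, -1, 0, 0.02, 0.064, 0, -1, 0, 0.02, 0.064, 0, -1, 0, 0.02, 0.064, 0, -1, 0, 0.02, 0.064, 0, -1, 0, 0.02, 0.064, 0, -1, 0, 0.02, 0.064, 0])

```text
time: 8.1
position: [0.5403, 0.1819, 0.0695]
tool_rot: [0.697, 0.717, 0.001, -0.001]
ft_force: [-2.7, 5.4, 7.8]
grip_width: 0.0006
grip_force: 4.7
```

play_rows(steps=[-1, 0, 0.01, 0.03, 0, -1, 0, 0.01, 0.03, 0, -1, 0, 0.01, 0.03, 0, -1, 0, 0.01, 0.03, 0, -1, 0, 0.01, 0.03, 0, -1, 0, 0.01, 0.03, 0, -1, 0, 0, 0, 0, -1, 0, 0, 0, 0, -1, 0, 0, 0, 0, -1, 0, 0, 0, 0])

```text
time: 9.1
position: [0.5419, 0.1816, 0.0643]
tool_rot: [0.697, 0.717, 0.001, -0.001]
ft_force: [-2.2, 4.2, 8.9]
grip_width: 0.0002
grip_force: 4.9
```

play_rows(steps=[-1, 0, 0.005, 0.015, 0, -1, 0, 0.005, 0.015, 0, -1, 0, 0.005, 0.015, 0, -1, 0, 0.005, 0.015, 0, -1, 0, 0, 0, 0, -1, 0, 0, 0, 0, -1, 0, 0, 0, 0, -1, 0, 0, 0, 0, -1, 0, 0, 0, 0, -1, 0, 0, 0, 0])

```text
time: 10.1
position: [0.5424, 0.1814, 0.0626]
tool_rot: [0.697, 0.717, 0.0, -0.001]
ft_force: [-2.9, 3.6, 9.9]
grip_width: 0.0007
grip_force: 5.5
```

play_rows(steps=[-1, 0, 0.005, 0.015, 0, -1, 0, 0.005, 0.015, 0, -1, 0, 0.005, 0.015, 0, -1, 0, 0.005, 0.015, 0, -1, 0, 0.005, 0.015, 0, -1, 0, 0, 0, 0, -1, 0, 0, 0, 0, -1, 0, 0, 0, 0, -1, 0, 0, 0, 0, -1, 0, 0, 0, 0])

```text
time: 11.1
position: [0.5431, 0.1812, 0.0604]
tool_rot: [0.697, 0.717, 0.0, -0.001]
ft_force: [-2.9, 3.4, 9.8]
grip_width: 0.0002
grip_force: 5.6
```

Run:
```python
from h import *
c=robot.camera("scene");np.savez("scene1.npz",**c)
t=robot.camera("top");np.savez("top1.npz",**t)
a=cv2.resize(c["image"][170:330,210:450],None,fx=2.5,fy=2.5);b=cv2.resize(t["image"][200:290,210:450],None,fx=2.5,fy=2.5)
cv2.imwrite("pics/press1.png",np.vstack([a,b])[:590,:,::-1])
o=robot.get_obs();print(o["position"],o["ft_force"])
```

```text
[0.5431227  0.18116124 0.06041984] [-3.44015304  2.63136583 10.22684979]
```

View pics/press1.png

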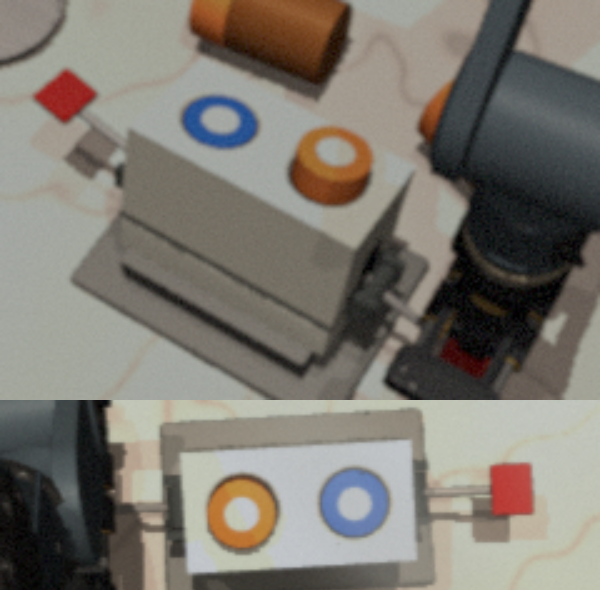

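The orange cap has risen clear of its well (white dot at (337,150) in the crop) and the blue cap is still flush. No stop felt yet, so I'll keep pressing gently.

play_rows(steps=[-1, 0, 0.005, 0.015, 0, -1, 0, 0.005, 0.015, 0, -1, 0, 0.005, 0.015, 0, -1, 0, 0.005, 0.015, 0, -1, 0, 0, 0, 0, -1, 0, 0, 0, 0, -1, 0, 0, 0, 0, -1, 0, 0, 0, 0, -1, 0, 0, 0, 0, -1, 0, 0, 0, 0])

```text
time: 12.2
position: [0.5437, 0.1809, 0.0585]
tool_rot: [0.697, 0.717, -0.0, -0.0]
ft_force: [-4.4, 2.2, 9.7]
grip_width: 0.0002
grip_force: 5.2
```

play_rows(steps=[-1, 0, 0.005, 0.015, 0, -1, 0, 0.005, 0.015, 0, -1, 0, 0.005, 0.015, 0, -1, 0, 0.005, 0.015, 0, -1, 0, 0, 0, 0, -1, 0, 0, 0, 0, -1, 0, 0, 0, 0, -1, 0, 0, 0, 0, -1, 0, 0, 0, 0, -1, 0, 0, 0, 0])

```text
time: 13.2
position: [0.5442, 0.1806, 0.0568]
tool_rot: [0.697, 0.717, -0.0, -0.0]
ft_force: [-2.9, 1.8, 11.1]
grip_width: 0.0005
grip_force: 5.5
```

play_rows(steps=[-1, 0, 0.005, 0.015, 0, -1, 0, 0.005, 0.015, 0, -1, 0, 0.005, 0.015, 0, -1, 0, 0.005, 0.015, 0, -1, 0, 0, 0, 0, -1, 0, 0, 0, 0, -1, 0, 0, 0, 0, -1, 0, 0, 0, 0, -1, 0, 0, 0, 0, -1, 0, 0, 0, 0])

```text
time: 14.2
position: [0.5448, 0.1804, 0.0549]
tool_rot: [0.697, 0.717, -0.0, -0.0]
ft_force: [-5.0, 0.8, 10.7]
grip_width: 0.0
grip_force: 5.1
```

play_rows(steps=[-1, 0, 0.005, 0.015, 0, -1, 0, 0.005, 0.015, 0, -1, 0, 0.005, 0.015, 0, -1, 0, 0.005, 0.015, 0, -1, 0, 0, 0, 0, -1, 0, 0, 0, 0, -1, 0, 0, 0, 0, -1, 0, 0, 0, 0, -1, 0, 0, 0, 0, -1, 0, 0, 0, 0])

```text
time: 15.2
position: [0.5453, 0.1801, 0.0534]
tool_rot: [0.697, 0.717, -0.001, -0.0]
ft_force: [-4.2, -0.3, 12.5]
grip_width: 0.0004
grip_force: 6.1
```

play_rows(steps=[-1, 0, 0.005, 0.015, 0, -1, 0, 0.005, 0.015, 0, -1, 0, 0.005, 0.015, 0, -1, 0, 0.005, 0.015, 0, -1, 0, 0, 0, 0, -1, 0, 0, 0, 0, -1, 0, 0, 0, 0, -1, 0, 0, 0, 0, -1, 0, 0, 0, 0, -1, 0, 0, 0, 0])

```text
time: 16.2
position: [0.5455, 0.18, 0.0528]
tool_rot: [0.697, 0.717, -0.001, -0.0]
ft_force: [-6.8, -2.0, 19.6]
grip_width: 0.0004
grip_force: 9.8
```

Run:
```python
from h import *
org=((9,110,70),(24,255,255))
for n,b in(("scene",(320,205,365,260)),("top",(288,225,328,262))):
    c=robot.camera(n);np.savez(n+"2.npz",**c)
S=dict(np.load("scene2.npz"));T=dict(np.load("top2.npz"))
# white dot: bright low-sat blob inside the cap
def dot(c,b):
    x0,y0,x1,y1=b;h=cv2.cvtColor(c["image"][y0:y1,x0:x1],cv2.COLOR_RGB2HSV)
    m=cv2.inRange(h,np.array((9,90,70)),np.array((24,255,255)))
    cs,hi=cv2.findContours(m,cv2.RETR_CCOMP,cv2.CHAIN_APPROX_NONE)
    k=max([k for k,q in zip(cs,hi[0]) if q[3]>=0],key=cv2.contourArea);a=cen(k);return a[0]+x0,a[1]+y0,a[2]
for s,t in(("scene0","top0"),("scene1","top1"),("scene2","top2")):
    S=dict(np.load(s+".npz"));T=dict(np.load(t+".npz"))
    a=dot(S,(318,205,365,262));b=dot(T,(285,220,330,265));x,e=tri((S,a[:2]),(T,b[:2]));print(np.round(a,1),np.round(b,1),x.round(4),np.round(e,4))
```

```text
[340.5 239.7 172. ] [306.7 243.6 172. ] [0.5247 0.0351 0.1583] [0.0002 0.0002]
[343.7 230.2 165.5] [306.3 245.2 172. ] [0.5161 0.0356 0.1805] [0. 0.]
[344.3 227.9 167. ] [306.2 245.5 176. ] [0.5142 0.0355 0.1858] [0. 0.]
```

play_rows(steps=[-1, 0, 0.005, 0.015, 0, -1, 0, 0.005, 0.015, 0, -1, 0, 0.005, 0.015, 0, -1, 0, 0, 0, 0, -1, 0, 0, 0, 0, -1, 0, 0, 0, 0, -1, 0, 0, 0, 0, -1, 0, 0, 0, 0, -1, 0, 0, 0, 0, -1, 0, 0, 0, 0])

```text
time: 17.3
position: [0.5457, 0.1799, 0.0522]
tool_rot: [0.697, 0.717, -0.001, -0.0]
ft_force: [-8.4, -1.6, 26.1]
grip_width: 0.0003
grip_force: 12.7
```

The stop is confirmed: the force rose to 26 N and the motion ceased. The cartridge rose about 29 mm. I'll retreat upwards, open the gripper and turn to grip along the block's y.

play_rows(steps=[-1, 0, 0, -0.2, 0, -1, 0, 0, -0.6, 0, -1, 0, 0, -0.8, 0, -1, 0, 0, -0.8, 0, -1, 0, 0, -0.8, 0, 1, 0, 0, -0.8, -0.98, 1, 0, 0, -0.8, -0.98, 1, 0, 0, -0.8, -0.98, 1, 0, 0, -0.8, -0.98, 1, 0, 0, 0, -0.98])

```text
time: 18.3
position: [0.5496, 0.1806, 0.2444]
tool_rot: [0.501, 0.866, 0.002, 0.003]
ft_force: [0.5, -0.2, -0.3]
grip_width: 0.0325
grip_force: 0.0
```

play_rows(steps=[1, 0, 0, 0, -0.98, 1, 0, 0, 0, -0.98, 1, 0, 0, 0, -0.98, 1, 0, 0, 0, -0.98, 1, 0, 0, 0, -0.98, 1, 0, 0, 0, -0.98, 1, 0, 0, 0, -0.98, 1, 0, 0, 0, -0.98, 1, 0, 0, 0, -0.98, 1, 0, 0, 0, -0.98])

```text
time: 19.3
position: [0.5472, 0.1802, 0.2405]
tool_rot: [0.034, 0.999, -0.0, -0.0]
ft_force: [-1.1, 0.6, 0.7]
grip_width: 0.0869
grip_force: 0.0
```

play_rows(steps=[1, 0, 0, 0, -0.98, 1, 0, 0, 0, 0, 1, 0, 0, 0, 0, 1, 0, -0.5, 0, 0, 1, 0, -0.5, 0, 0, 1, 0, -0.5, 0, 0, 1, 0, -0.5, 0, 0, 1, 0, -0.5, 0, 0, 1, 0, 0, 0, 0, 1, 0, 0, 0, 0])

```text
time: 20.3
position: [0.5491, 0.1049, 0.2412]
tool_rot: [-0.012, 1.0, 0.0, 0.0]
ft_force: [0.3, 0.3, -0.9]
grip_width: 0.087
grip_force: 0.0
```

Run:
```python
from h import *
org=None
def dot(c,b):
    x0,y0,x1,y1=b;h=cv2.cvtColor(c["image"][y0:y1,x0:x1],cv2.COLOR_RGB2HSV)
    m=cv2.inRange(h,np.array((9,90,70)),np.array((24,255,255)))
    cs,hi=cv2.findContours(m,cv2.RETR_CCOMP,cv2.CHAIN_APPROX_NONE)
    k=max([k for k,q in zip(cs,hi[0]) if q[3]>=0],key=cv2.contourArea);a=cen(k);return a[0]+x0,a[1]+y0,a[2]
o=robot.get_obs();print(o["position"],o["tool_rot"],o["ft_force"],o["q"].round(2))
S=robot.camera("scene")
try: print(dot(S,(318,205,365,262)))
except Exception as e: print(e)
```

```text
[0.54907797 0.10494934 0.24117022] [-1.17885427e-02  9.99930484e-01  2.35041815e-04  4.64642828e-05] [ 0.33557492  0.30112377 -0.8973881 ] [-0.01  0.42  1.58  0.    1.15 -1.61]
(344.0, 244.5, 4.0)
```

play_rows(steps=[1, 0.22, -0.46, 0, 0, 1, 0.22, -0.46, 0, 0, 1, 0.22, -0.46, 0, 0, 1, 0.22, -0.46, 0, 0, 1, 0.21, -0.45, 0, 0, 1, 0, 0, 0, 0, 1, 0, 0, 0.4, 0, 1, 0, 0, 0.4, 0, 1, 0, 0, 0.4, 0, 1, 0, 0, 0, 0])

```text
time: 21.35
position: [0.5164, 0.0367, 0.2025]
tool_rot: [-0.013, 1.0, 0.0, -0.003]
ft_force: [-0.5, 0.9, -0.2]
grip_width: 0.0869
grip_force: 0.0
```

play_rows(steps=[1, 0, -0.04, 0, 0, 1, 0, 0, 0.25, 0, 1, 0, 0, 0.25, 0, 1, 0, 0, 0.25, 0, 1, 0, 0, 0.25, 0, 1, 0, 0, 0.1, 0, 1, 0, 0, 0, 0, 1, 0, 0, 0, 0, 1, 0, 0, 0, 0, 1, 0, 0, 0, 0])

```text
time: 22.35
position: [0.5183, 0.0348, 0.1724]
tool_rot: [-0.013, 1.0, -0.0, 0.0]
ft_force: [0.6, 0.2, -0.9]
grip_width: 0.087
grip_force: 0.0
```

Down 11 mm more to just over the top face, then close.

play_rows(steps=[1, 0, 0, 0.06, 0, 1, 0, 0, 0.06, 0, 1, 0, 0, 0.06, 0, 1, 0, 0, 0.06, 0, 1, 0, 0, 0.06, 0, 1, 0, 0, 0.06, 0, 1, 0, 0, 0, 0, 1, 0, 0, 0, 0, 1, 0, 0, 0, 0, 1, 0, 0, 0, 0])

```text
time: 23.35
position: [0.5182, 0.0348, 0.1614]
tool_rot: [-0.013, 1.0, -0.0, 0.0]
ft_force: [-0.4, -0.3, -0.6]
grip_width: 0.0871
grip_force: 0.0
```

play_rows(steps=[-1, 0, 0, 0, 0, -1, 0, 0, 0, 0, -1, 0, 0, 0, 0, -1, 0, 0, 0, 0, -1, 0, 0, 0, 0, -1, 0, 0, 0, 0, -1, 0, 0, 0, 0, -1, 0, 0, 0, 0, -1, 0, 0, 0, 0, -1, 0, 0, 0, 0], grip_force=25)

```text
time: 24.35
position: [0.5181, 0.0347, 0.1613]
tool_rot: [-0.013, 1.0, -0.0, 0.0]
ft_force: [0.2, -1.0, -0.1]
grip_width: 0.0556
grip_force: 25.0
```

play_rows(steps=[-1, 0.04, 0, -0.12, 0, -1, 0.07, 0, -0.24, 0, -1, 0.07, 0, -0.24, 0, -1, 0.08, 0, -0.24, 0, -1, 0.07, 0, -0.24, 0, -1, 0.08, 0, -0.24, 0, -1, 0.07, 0, -0.24, 0, -1, 0.08, 0, -0.24, 0, -1, 0.07, 0, -0.24, 0, -1, 0.08, 0, -0.24, 0])

```text
time: 25.35
position: [0.4961, 0.0347, 0.2302]
tool_rot: [-0.013, 1.0, 0.0, -0.001]
ft_force: [0.4, 0.0, -3.1]
grip_width: 0.0555
grip_force: 24.9
```

play_rows(steps=[-1, 0, 0, -0.5, 0, -1, 0, 0, -0.5, 0, -1, 0, 0, 0, 0, -1, 0, 0, 0, 0, -1, 0, 0, 0, 0, -1, 0, 0, 0, 0, -1, 0, 0, 0, 0, -1, 0, 0, 0, 0, -1, 0, 0, 0, 0, -1, 0, 0, 0, 0])

```text
time: 26.35
position: [0.4968, 0.0343, 0.2596]
tool_rot: [-0.013, 1.0, 0.0, -0.0]
ft_force: [-0.3, 0.5, -3.7]
grip_width: 0.0559
grip_force: 24.9
```

Run:
```python
from h import *
c=robot.camera("scene");t=robot.camera("top")
a=cv2.resize(c["image"][130:330,210:450],None,fx=1.6,fy=1.6);b=cv2.resize(t["image"][200:300,210:450],None,fx=1.6,fy=1.6)
cv2.imwrite("pics/lift1.png",np.vstack([a,b])[:,:,::-1])
o=robot.get_obs();print(o["position"],o["ft_force"],o["grip_width"],o["grip_force"],o["moment"])
```

```text
[0.49678252 0.03426994 0.25967733] [-0.46163199 -0.83722946 -2.9396573 ] 0.05580271866375389 24.939640439115465 [0.04302834 0.04857924 0.01808233]
```

View pics/lift1.png

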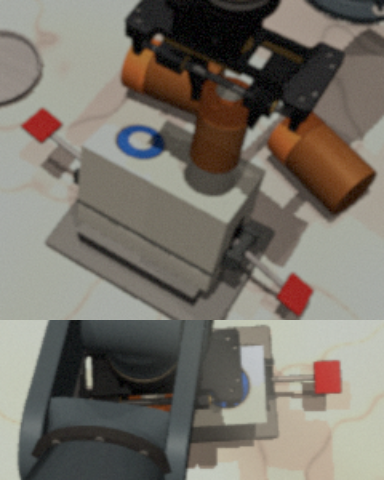

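The cartridge is held and clear of the well. It keeps the 17° lean, and the blue cap is still flush at (140,140). Next I carry it over the dish, turning the gripper so its body stays clear of the pot.

play_rows(steps=[-1, 0.08, -0.3, -0.2, 0, -1, 0.08, -0.7, -0.2, 0, -1, 0.08, -0.7, -0.2, 0, -1, 0.08, -0.7, 0, 0, -1, 0.08, -0.7, 0, 0, -1, 0.08, -0.7, 0, 0, -1, 0.08, -0.7, 0, 0, -1, 0.08, -0.7, 0, 0, -1, 0.08, -0.7, 0, 0, -1, 0.08, -0.7, 0, 0])

```text
time: 27.45
position: [0.4773, -0.1658, 0.2782]
tool_rot: [-0.012, 1.0, -0.0, 0.0]
ft_force: [-0.1, 0.4, -1.7]
grip_width: 0.0555
grip_force: 24.9
```

play_rows(steps=[-1, 0.08, -0.7, 0, 0, -1, 0.08, -0.7, 0, 0, -1, 0.08, -0.7, 0, 0, -1, 0.08, -0.7, 0, 0, -1, 0.08, -0.7, 0, 0, -1, 0.08, -0.7, 0, 0, -1, 0.08, -0.7, 0, 0, -1, 0.08, -0.7, 0, 0, -1, 0.08, -0.5, 0, 0.5, -1, 0, 0, 0, 0.96])

```text
time: 28.45
position: [0.4604, -0.3507, 0.2778]
tool_rot: [0.064, 0.998, -0.001, 0.0]
ft_force: [0.1, 0.9, -2.0]
grip_width: 0.0554
grip_force: 24.9
```

play_rows(steps=[-1, 0, 0, 0.2, 0.96, -1, 0, 0, 0.4, 0.96, -1, 0, 0, 0.4, 0.96, -1, 0, 0, 0.4, 0.96, -1, 0, 0, 0.4, 0.96, -1, 0, 0, 0.4, 0.96, -1, 0, 0, 0.4, 0.96, -1, 0, 0, 0.4, 0.96, -1, 0, 0, 0.4, 0.96, -1, 0, 0, 0, 0.96])

```text
time: 29.45
position: [0.4598, -0.3471, 0.174]
tool_rot: [0.517, 0.856, 0.001, -0.002]
ft_force: [0.0, 0.4, -2.5]
grip_width: 0.0555
grip_force: 24.9
```

play_rows(steps=[-1, 0, 0, 0, 0.96, -1, 0, 0, 0, 0.5, -1, 0, 0, 0, 0, -1, 0, 0, 0, 0, -1, 0, 0, 0, 0, -1, 0, 0, 0, 0, -1, 0, 0, 0, 0, -1, 0, 0, 0, 0, -1, 0, 0, 0, 0, -1, 0, 0, 0, 0])

```text
time: 30.45
position: [0.4608, -0.3477, 0.1757]
tool_rot: [0.576, 0.818, -0.0, -0.0]
ft_force: [0.4, 0.3, -3.5]
grip_width: 0.0553
grip_force: 24.9
```

Run:
```python
from h import *
c=robot.camera("scene");t=robot.camera("top")
a=cv2.resize(c["image"][60:260,110:350],None,fx=2,fy=2);b=cv2.resize(t["image"][200:380,400:640],None,fx=1,fy=1)
cv2.imwrite("pics/over1.png",np.vstack([a,cv2.copyMakeBorder(b,0,0,0,240,0)])[:,:,::-1])
o=robot.get_obs();print(o["time"],o["position"],o["tool_rot"],o["ft_force"],o["grip_width"],o["q"].round(2))
```

```text
30.55 [ 0.46077689 -0.34772865  0.17568532] [ 5.75651031e-01  8.17695475e-01 -5.30143961e-06 -1.46190937e-05] [ 0.3755347   0.57202751 -2.8654353 ] 0.055503739371045704 [-0.84  0.52  1.6  -0.    1.02 -1.18]
```

View pics/over1.png

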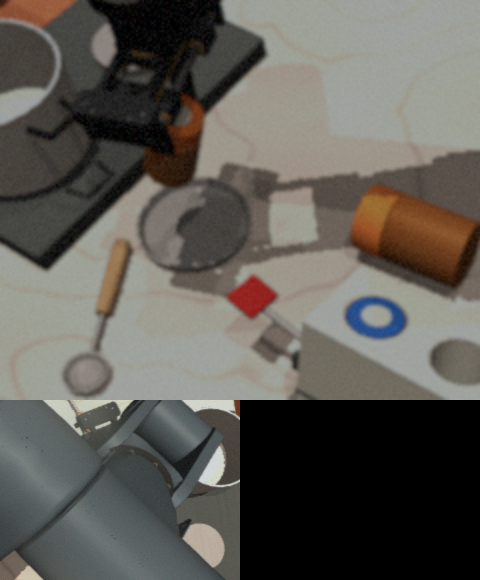

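play_rows(steps=[-1, 0.32, 0.08, 0, 0, -1, 0, 0, 0.4, 0, -1, 0, 0, 0.4, 0, -1, 0, 0, 0.4, 0, -1, 0, 0, 0.4, 0, -1, 0, 0, 0.4, 0, -1, 0, 0, 0.4, 0, -1, 0, 0, 0.3, 0, -1, 0, 0, 0.2, 0, -1, 0, 0, 0.1, 0])

```text
time: 31.55
position: [0.4597, -0.3378, 0.0849]
tool_rot: [0.576, 0.818, 0.0, -0.0]
ft_force: [0.4, -0.1, -2.1]
grip_width: 0.0555
grip_force: 24.9
```

play_rows(steps=[-1, 0, 0, 0.03, 0, -1, 0, 0, 0.03, 0, -1, 0, 0, 0.03, 0, -1, 0, 0, 0, 0, -1, 0, 0, 0, 0, -1, 0, 0, 0, 0, -1, 0, 0, 0, 0, -1, 0, 0, 0, 0, -1, 0, 0, 0, 0, -1, 0, 0, 0, 0])

```text
time: 32.55
position: [0.4598, -0.3379, 0.083]
tool_rot: [0.576, 0.818, 0.0, -0.0]
ft_force: [-0.6, -0.5, -2.6]
grip_width: 0.0556
grip_force: 24.9
```

play_rows(steps=[-1, 0, 0, 0.025, 0, -1, 0, 0, 0.025, 0, -1, 0, 0, 0.025, 0, -1, 0, 0, 0.025, 0, -1, 0, 0, 0.025, 0, -1, 0, 0, 0, 0, -1, 0, 0, 0, 0, -1, 0, 0, 0, 0, -1, 0, 0, 0, 0, -1, 0, 0, 0, 0])

```text
time: 33.55
position: [0.4598, -0.3379, 0.0793]
tool_rot: [0.576, 0.818, -0.0, 0.0]
ft_force: [-0.7, 0.8, -2.4]
grip_width: 0.0554
grip_force: 24.9
```

play_rows(steps=[-1, 0, 0, 0.02, 0, -1, 0, 0, 0.02, 0, -1, 0, 0, 0.02, 0, -1, 0, 0, 0.02, 0, -1, 0, 0, 0.02, 0, -1, 0, 0, 0, 0, -1, 0, 0, 0, 0, -1, 0, 0, 0, 0, -1, 0, 0, 0, 0, -1, 0, 0, 0, 0])

```text
time: 34.55
position: [0.4603, -0.339, 0.0786]
tool_rot: [0.575, 0.818, -0.001, 0.001]
ft_force: [-1.0, 0.2, 12.2]
grip_width: 0.0559
grip_force: 25.0
```

play_rows(steps=[-1, 0, 0, -0.03, 0, -1, -0.03, 0, 0, 0, -1, -0.06, 0, 0, 0, -1, -0.06, 0, 0, 0, -1, -0.06, 0, 0, 0, -1, -0.06, 0, 0, 0, -1, -0.06, 0, 0, 0, -1, -0.06, 0, 0, 0, -1, -0.06, 0, 0.01, 0, -1, -0.06, 0, 0.01, 0], grip_force=7)

```text
time: 35.55
position: [0.4651, -0.3524, 0.0763]
tool_rot: [0.576, 0.818, 0.0, -0.0]
ft_force: [0.9, -0.4, 3.0]
grip_width: 0.0554
grip_force: 7.0
```

play_rows(steps=[-1, -0.06, 0, 0.01, 0, -1, -0.06, 0, 0.01, 0, -1, -0.06, 0, 0.02, 0, -1, -0.06, 0, 0.02, 0, -1, -0.06, 0, 0.02, 0, -1, 0, 0, 0, 0, -1, 0, 0, 0, 0, -1, 0, 0, 0, 0, -1, 0, 0, 0, 0, -1, 0, 0, 0, 0])

```text
time: 36.55
position: [0.4678, -0.3606, 0.074]
tool_rot: [0.576, 0.818, -0.0, -0.0]
ft_force: [1.0, -1.1, -0.7]
grip_width: 0.0557
grip_force: 7.0
```

Run:
```python
from h import *
c=robot.camera("scene")
cv2.imwrite("pics/place1.png",cv2.resize(c["image"][60:260,110:350],None,fx=2.5,fy=2.5)[:,:,::-1])
o=robot.get_obs();print(o["time"],o["position"],o["ft_force"],o["grip_width"],o["grip_force"])
```

```text
36.6 [ 0.46778355 -0.36058678  0.07401077] [ 0.51097603 -0.64782699 -0.19059305] 0.055318042446749566 6.994388391904067
```

View pics/place1.png

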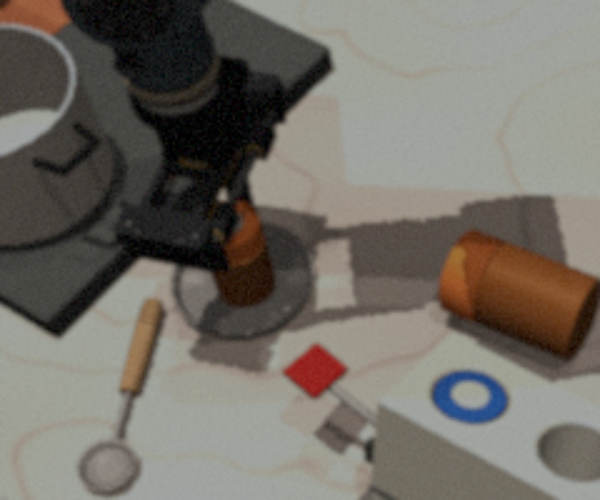

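It stands near the dish's middle, at about (243,290) in the crop, with its weight on the dish. Releasing and rising.

play_rows(steps=[-0.2, 0, 0, 0, 0, 0.4, 0, 0, 0, 0, 0.6, 0, 0, 0, 0, 1, 0, 0, 0, 0, 1, 0, 0, 0, 0, 1, 0, 0, 0, 0, 1, 0, 0, 0, 0, 1, 0, 0, 0, 0, 1, 0, 0, -0.1, 0, 1, 0, 0, -0.2, 0])

```text
time: 37.6
position: [0.4678, -0.3605, 0.0831]
tool_rot: [0.576, 0.818, 0.0, -0.001]
ft_force: [-0.7, 0.2, -0.0]
grip_width: 0.0873
grip_force: 0.0
```

play_rows(steps=[1, 0, 0, -0.4, 0, 1, 0, 0, -0.5, 0, 1, 0, 0, -0.7, 0, 1, 0, 0, -0.8, 0, 1, 0, 0, -0.8, 0, 1, 0, 0, -0.8, 0, 1, 0, 0, -0.5, 0, 1, 0, 0, 0, 0, 1, 0, 0, 0, 0, 1, 0, 0, 0, 0])

```text
time: 38.6
position: [0.4674, -0.3602, 0.2173]
tool_rot: [0.576, 0.818, 0.0, -0.001]
ft_force: [0.1, 0.1, -0.8]
grip_width: 0.0869
grip_force: 0.0
```

Run:
```python
from h import *
c=robot.camera("scene")
cv2.imwrite("pics/done1.png",cv2.resize(c["image"][60:360,110:540],None,fx=1.8,fy=1.8)[:,:,::-1])
o=robot.get_obs();print(o["time"],o["position"],o["ft_force"],o["grip_width"],o["grip_force"])
for p in((.468,-.361,.006),(.468,-.361,.096)): print(proj(c,p))
```

```text
38.65 [ 0.46741266 -0.36015189  0.21709037] [-0.39579172  0.80121067 -0.05520663] 0.08685643202685933 0.0
[208.17102503 173.94000807]
[199.42185079 149.08875356]
```

View pics/done1.png

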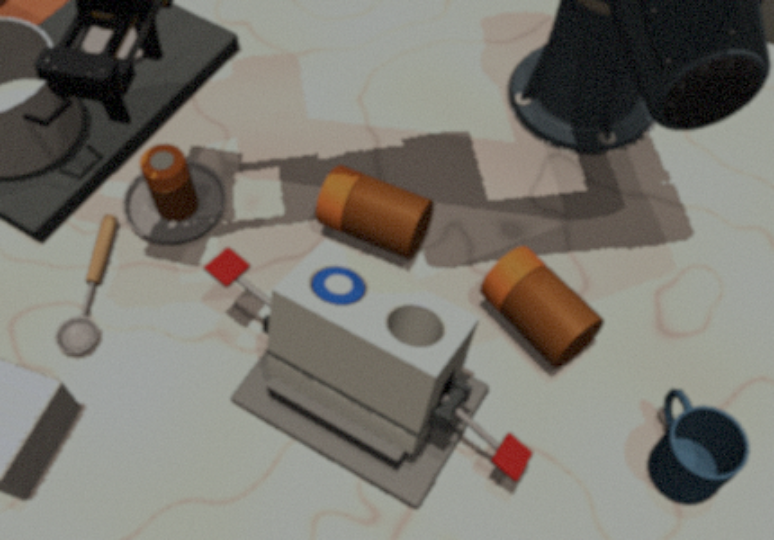

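The spent cartridge stands upright in the dish. Its white dot at (162,161) in the crop is (200,149) in the full image, matching the (199,149) projected for the dish centre. The blue cap is still seated, the mug is in place and the gripper is clear.

```bash
python3 -c "
from rig import robot
print(robot.hand_in())"
```

```text
the job is handed in; nothing more can be done
None
```

I pressed the lever to its stop (about 26 N), lifted the spent cartridge out and stood it upright in the middle of the steel dish. The blue-capped cartridge is still seated, the dish and mug look unmoved, and I handed the job in at about 39 s.

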